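Nest an angle-iron offcut in the V rest and butt it to the length stop

TASK

Nest the longer of the two loose angle-iron offcuts into the fixed V rest, ready for marking out: its heel down in the V and both its legs lying flat on the rest's legs. Slide it along the V until you feel its end meet the length stop, pressing lightly but without shifting the stop, and leave it nested there with no gap at its end. Leave the short offcut, the hammer and the tin alone.

Things in the scene. Friction and masses are not known exactly. Their poses are not given: they have to be found in the camera images.
- offcut: The longer loose steel angle: L section 50 x 50 mm outside, 8 mm thick, 110 mm long, about 0.6 kg. Origin: middle of the outer heel edge. x along its length. One leg spans y 0-50 (z 0-8) mm, the other z 0-50 (y 0-8) mm. Starts with the y leg flat on the bench, the z leg upright on the robot's left side. Its two ends and its two legs are alike: nest it either way round.
- short_offcut: Bystander: a loose offcut of the same angle iron, same section and frame, only 60 mm long. It lies near the longer one; which of them is farther left varies.
- rest: Fixed V rest: angle iron 200 mm long on two uprights over a foot plate 190 x 90 x 8 mm, open upwards, legs sloping at 45 degrees. Origin on the bench under the V's middle; x along the V, z up. Inner corner line 70 mm above the bench; inner faces reach 28 mm up the slope, 7 mm thick, so the outer 22 mm of a nested offcut's legs stick out beyond them and can be held.
- v_mid (a point): The middle of the V's inner corner line, 70 mm above the rest's origin, with the rest's axes. A fully nested offcut has its heel edge on this line.
- stop: Length stop: a dark block 14 mm thick, 36 x 36 mm, cornerwise in the V, with a thumbscrew on top (to 62 mm over the corner line). Origin on the V's inner corner line in the plane of its working face, which looks along the rest's -x; axes as the rest. It stands 45 to 75 mm from the V's middle towards +x, held by friction only: over about 18 N along the V shifts it.
- hammer: Bystander: a hammer lying on the bench to the robot's right of the rest, its handle towards the robot; leave alone.
- tin: Bystander: an open metal tin, 80 mm across, 85 mm high, standing beyond the offcuts; leave alone.
Not all that is in view belongs to the job. What is shaped like the rest but red or turquoise is not meant.

How it is judged (in metres and radians):
On the way:
1. the longer offcut, lying along the V with its heel within 12 mm of the V's corner line, pressed against the stop with more than 2 N (contact force between offcut and stop above 2 N and z of offcut in the frame of stop below 0.012 m and x of offcut in the frame of stop below -0.045 m and angle between the x axis of offcut and the x axis of rest, either way round below 0.15 rad), for 0.02 s.
At the end, for the whole second after the job is handed in: The longer offcut is at rest in the V: heel edge within 2.5 mm of the V's corner line, both legs at 45 degrees within 0.05 rad (flat on the rest's legs), its length along the V within 0.03 rad, and the gap between its end and the stop under 2 mm (x of offcut in the frame of stop between -0.057 and -0.053 m and y of offcut in the frame of v_mid between -0.0025 and 0.0025 m and z of offcut in the frame of v_mid between -0.0025 and 0.0025 m and angle between offcut's own y axis and vertical between 0.735 and 0.835 rad and angle between offcut's own z axis and vertical between 0.735 and 0.835 rad and angle between the x axis of offcut and the x axis of rest, either way round below 0.03 rad and linear speed of offcut below 0.01 m/s); the robot touches nothing.
It fails at once if the length stop shifted by more than 4 mm (distance of stop from where it was at the start of the episode above 0.004 m).
It fails at once if the short offcut moved by more than 20 mm (distance of short_offcut from where it was at the start of the episode above 0.02 m).
It fails at once if the hammer moved by more than 20 mm (distance of hammer from where it was at the start of the episode above 0.02 m).
It fails at once if the tin moved by more than 20 mm (distance of tin from where it was at the start of the episode above 0.02 m).
It also fails if it takes over 53 s, if anything falls off the work surface, if the arm or the gripper's body presses on something with over 40 N, if the wrist force passes 120 N, or if a joint passes its speed limit or range.

ROBOT

A 6-joint arm with a two-finger parallel gripper is mounted at the origin on the work surface. World frame = base frame: x ahead of the robot, y to its left, z up, the work surface at z = 0. Lengths are in mm, angles in rad, forces in N, time in s.
With the tool pointing down it reaches from about 350 to 875 mm from the base axis. Payload 4.2 kg.
Tool frame: the origin (TCP) lies on the centre line of the jaws, within the pads' length; the fingertips stand 22 mm ahead of it and the grasp point (between the pads) lies 3 mm ahead of it (arm.nose_length is the distance from the TCP to the fingertips, in mm); z points along the fingers, x is the direction in which the jaws open and shut, and the axes are right-handed (so a half turn about z gives the same grasp; the last joint's range is limited). The gripper opens to 85 mm and grips with 20 to 120 N. Pads are 22 mm wide; open, the fingers measure 114 mm over their backs; the gripper's body (76 mm by 85 mm) begins 54 mm behind the grasp point. The pads swing forward as they close: fully open they stand 13 mm farther back than shut.
Start: joints at [-1.073, 0.385, 0.008, 0, -1.194, -0.259], TCP at [147.853, -607.239, 253.312] pointing down, gripper open.
Joint ranges: [-3.14, 3.14], [-1.21, 2.06], [-1.07, 1.41], [-3.16, 2.05], [-2.99, -0.16], [-3.1, 3.1]. Speed limits (rad/s): [2.79, 2.79, 3.14, 3.14, 3.14, 3.14].

INTERFACE

Orientations are given as a unit quaternion [x, y, z, w].
In Python, from bench import telemetry, get_image, workorder, nets, arm gives the robot as it stands.
- The arm moves only by the tool apply_moves, never from a script. Its argument "steps" is a list of rows, each an object with "hand": the opening, from 0 (shut) to 1 (fully open); "xyz": the shift along the tool's x, y, z in cm, a list of three; "delta_rot": the turn, a rotation vector about the tool's x, y, z in rad, a list of three. In form: [{"hand": hand, "xyz": [x, y, z], "delta_rot": [wx, wy, wz]}, ...]. A call has 1 to 12 rows; each row is the pose to reach, as a shift and turn from the pose commanded when the call began, along the tool's axes at that moment; what a row does not reach only later rows make up. A row lasts 1/12 s, in which the tool goes at most 41.7 mm and 7.16 degrees, less where a joint would pass 70% of its speed; a pose out of reach is approached as far as the arm can. A call with a gripper value outside its range is refused whole. The fingers move at their own pace and stop on an object; the grip force is fixed at half the most. Time passes only in rows, so rows that repeat a pose let the fingers close. It gives the time, the measured TCP pose, the force and the opening at its end, in the units of the state.
- telemetry.read_state(): the state, without advancing time (a new reading comes with each control period).
- get_image(name): name is "scene" or "top" or "wrist"; returns a dict with "frame" (400x640x3 uint8, blue, green, red), "fx", "fy", "cx", "cy" (pixels), "origin" and "orientation" of the camera in the world. Camera axes: x right, y down, z forward; pixel columns grow to the right and rows downward; lengths in mm; the calibration is good to about 2 mm. The wrist camera is an equidistant fisheye: a pixel r from the principal point sees the ray r / f radians off the axis. A picture is of the moment at which its call begins. There is no depth.
- workorder.job_done(): hands the job in, once; it reports no verdict.
Trained networks look in a picture, given as the dict that the camera call returned (one of the last four; its "shot" number tells which), for a name from the list of things; names that differ only in an ending like _2 or _b are one class to them, and where a whole thing is asked for, a point or a joint stands for the part that bears it (a point fixed in the world has none). Each returns a list of dicts, best first, with "confidence" (0 to 1); they miss things now and then, are a little off and sometimes report something else, mostly with a low value. They report only what shows in the picture. A call takes as long as a camera call. They do not tell look-alikes from the thing itself.
- nets.recognise(picture, label): "xyz" ([x, y, z] in mm, in world coordinates, good to about 4 mm: the middle of the surface that is visible of it).
- nets.outline_of(picture, label): "pixels" (400x640 bool, what is visible of it).
- nets.pinpoint(picture, label): "xyz" ([x, y, z] in mm, in world coordinates, good to about 4 mm: a listed point, or the origin of a listed thing).
The state is a dict: "clock": time; "joints": joint angles; "joint_vel": joint speeds; "joint_efforts": joint torques, N m; "position": TCP position; "ee_rot": TCP orientation; "contact_force": force on the tool from outside, world axes, zero at the start; "wrist_torque": the same for the moment, N m; "gripper_width": finger opening in mm.
Only numpy, scipy, OpenCV 4.12 (cv2) and the standard library are available. Lean on these libraries where they do the work, as an engineer would, in place of code of your own. Each camera call takes 0.05 s, during which the arm holds its last target.

## Working session

There is one attempt and no reset: what is moved stays moved. The work goes in short steps, Python scripts to look and compute and a tool call to move; the robot and the scene stay as the last step left them, time stands still between calls to the robot, and variables do not carry over. Pictures are saved under pics/ and viewed, and the job is handed in when it is done.

Besides the shell and the picture viewer there is one more tool, called after ">>>" by a JSON object that holds its "name" and its "arguments", one argument or row to a line. apply_moves: Moves the arm, as the interface text tells. Its arguments: {"type":"object","properties":{"steps":{"type":"array"}},"required":["steps"]}

```bash
ls; mkdir -p pics; python3 - <<'E'
from bench import telemetry, get_image, workorder, nets, arm
import cv2, numpy as np
print(telemetry.read_state())
print([a for a in dir(arm) if a[0]!='_'])
for n in ["scene","top"]:
    p=get_image(n); cv2.imwrite(f"pics/{n}0.png",p["frame"])
    print(n,p["fx"],p["fy"],p["cx"],p["cy"],p["origin"],p["orientation"])
    for l in ["offcut","short_offcut","rest","stop","hammer","tin"]:
        print(l,[(np.round(d["xyz"]),round(d["confidence"],2)) for d in nets.recognise(p,l)], 'pin',[(np.round(d["xyz"]),round(d["confidence"],2)) for d in nets.pinpoint(p,l)])
    print('v_mid',[(np.round(d["xyz"]),round(d["confidence"],2)) for d in nets.pinpoint(p,'v_mid')])
E
```

```text
pics
{'clock': 0.0, 'joints': array([-1.07340242e+00,  3.85571405e-01,  6.60408774e-03, -4.76865477e-04,
       -1.19400890e+00, -2.58612969e-01]), 'joint_vel': array([-0.00154928, -0.0004118 , -0.0003576 ,  0.00093426, -0.00122376,
        0.00056284]), 'joint_efforts': array([ 3.31687324e-04, -3.92285979e+01,  1.88401061e+01,  4.18622196e+00,
       -4.69707666e-03,  8.44286433e-06]), 'position': array([ 147.71590381, -606.73316518,  252.2073516 ]), 'ee_rot': array([ 6.17920575e-01,  7.86239738e-01,  6.35329467e-04, -9.12931370e-04]), 'contact_force': array([ 0.70033738,  0.29827153, -0.59185827]), 'wrist_torque': array([ 0.0377365 ,  0.04024994, -0.00010911]), 'gripper_width': 85.26469444934753}
['IKError', 'nose_length']
scene 415.18298675985403 415.18298675985403 313.8939112504511 194.25680483725927 [ 991.37072986 -715.50367488  747.63224923] [ 0.8638846   0.26805038 -0.12477323 -0.40777939]
offcut [(array([542., 298.,   6.]), 0.6), (array([551., 109.,   8.]), 0.35)] pin [(array([537., 308.,  -1.]), 0.71), (array([ 611., -158.,   73.]), 0.42)]
short_offcut [(array([552., 109.,  
[... 1274 characters left out ...]
array([355., 210.,   4.]), 0.93), (array([ 362., -124.,   -1.]), 0.86), (array([ 610., -161.,   -0.]), 0.79)]
stop [(array([416., 192., 113.]), 0.66), (array([ 678., -155.,  104.]), 0.47), (array([ 436., -129.,  108.]), 0.4)] pin [(array([408., 196.,  76.]), 0.55), (array([ 674., -159.,   69.]), 0.48), (array([ 427., -132.,   72.]), 0.44)]
hammer [(array([ 558., -410.,   25.]), 0.72)] pin [(array([ 528., -412.,   -2.]), 0.83), (array([ 612., -165.,   70.]), 0.37)]
tin [(array([715., 121.,  31.]), 0.84), (array([556., 100.,   5.]), 0.35)] pin [(array([703., 120.,   3.]), 0.81)]
v_mid [(array([ 609., -160.,   70.]), 0.82), (array([350., 204.,  72.]), 0.8), (array([ 369., -130.,   70.]), 0.79)]
```

View pics/scene0.png

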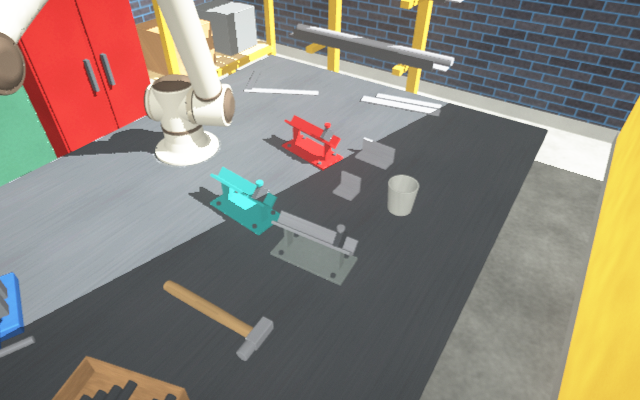

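View pics/top0.png

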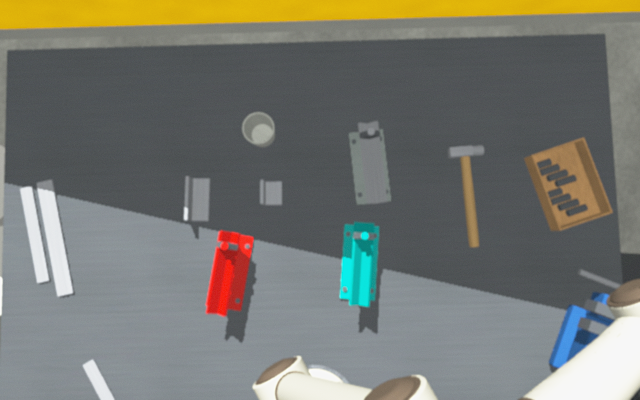

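The grey rest is at about (370,165) in the top view. The long offcut is at (197,198) with its upright leg on the left, and the short one is at (271,192). The red and turquoise rests are decoys. I'll zoom in for yaw.

```bash
cat > h.py <<'E'
import numpy as np, cv2
from scipy.spatial.transform import Rotation as R
def ray(p,u,v):
    if p.get('fish'):
        x=u-p["cx"];y=v-p["cy"];r=np.hypot(x,y);th=r/p["fx"]
        d=np.array([np.sin(th)*x/max(r,1e-9),np.sin(th)*y/max(r,1e-9),np.cos(th)])
    else: d=np.array([(u-p["cx"])/p["fx"],(v-p["cy"])/p["fy"],1])
    return R.from_quat(p["orientation"]).apply(d)
def at_z(p,u,v,z):
    d=ray(p,u,v);o=np.array(p["origin"]);return o+d*(z-o[2])/d[2]
def proj(p,X):
    c=R.from_quat(p["orientation"]).inv().apply(np.array(X,float)-p["origin"])
    if p.get('fish'):
        rr=np.hypot(c[0],c[1]);th=np.arctan2(rr,c[2]);k=p["fx"]*th/max(rr,1e-9)
        return np.array([p["cx"]+k*c[0],p["cy"]+k*c[1]])
    return np.array([p["cx"]+p["fx"]*c[0]/c[2],p["cy"]+p["fy"]*c[1]/c[2]])
E
python3 - <<'E'
from bench import get_image,nets
import cv2,numpy as np,pickle
from h import *
p=get_image("top");pickle.dump(p,open("top.pkl","wb"))
f=p["frame"]
a=cv2.resize(f[110:220,335:405],None,fx=5,fy=5,interpolation=cv2.INTER_CUBIC)
b=cv2.resize(f[165:235,175:295],None,fx=6,fy=6,interpolation=cv2.INTER_CUBIC)
cv2.imwrite("pics/a.png",a);cv2.imwrite("pics/b.png",b)
for l in ["offcut","short_offcut","rest","stop"]:
    for d in nets.outline_of(p,l):
        m=d["pixels"].astype(np.uint8);c=max(cv2.findContours(m,0,2)[0],key=cv2.contourArea)
        print(l,round(d["confidence"],2),m.sum(),cv2.minAreaRect(c))
print(proj(p,[537,308,0]),proj(p,[610,-160,70]))
E
```

```text
offcut 0.96 1021 ((196.7763671875, 198.70921325683594), (24.652976989746094, 42.94282531738281), 1.9091522693634033)
offcut 0.68 2669 ((369.2987976074219, 162.6890411376953), (80.72545623779297, 35.33808898925781), 83.6598129272461)
short_offcut 0.93 552 ((270.5, 192.5), (25.0, 23.0), 90.0)
rest 0.97 2694 ((369.2879638671875, 162.34913635253906), (81.41177368164062, 35.724365234375), 83.79655456542969)
rest 0.91 2942 ((228.3547821044922, 273.584228515625), (37.69247817993164, 84.92642974853516), 10.491477012634277)
rest 0.82 2765 ((359.13970947265625, 263.1258544921875), (35.291934967041016, 82.91549682617188), 3.3664612770080566)
stop 0.7 159 ((369.5, 133.0), (10.0, 19.0), 90.0)
stop 0.66 142 ((227.03465270996094, 245.15345764160156), (20.39826202392578, 7.2637715339660645), 5.710593223571777)
[189.87659651 200.48075533] [370.86912276 163.93303578]
```

View pics/a.png

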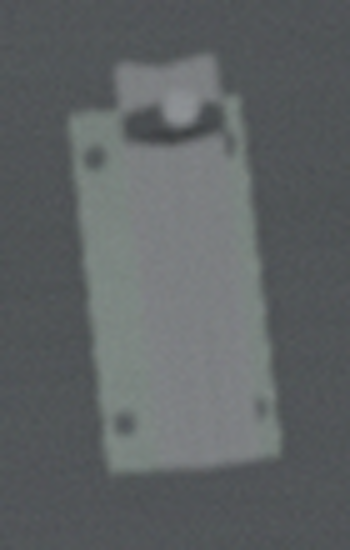

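View pics/b.png

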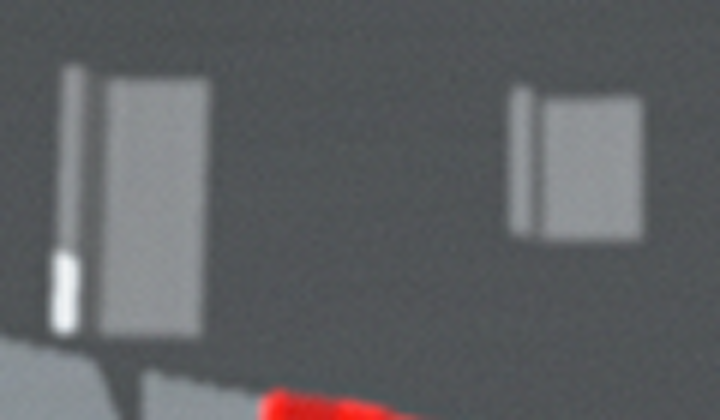

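```bash
python3 - <<'E'
import pickle
from h import *
from bench import telemetry,get_image,nets
p=pickle.load(open("top.pkl","rb"))
A=lambda x,y,z:at_z(p,335+(x+.5)/5-.5,110+(y+.5)/5-.5,z)
B=lambda x,y,z:at_z(p,175+(x+.5)/6-.5,165+(y+.5)/6-.5,z)
for n,a,b,z in [("plateL",(70,115),(108,472),8),("plateR",(241,97),(280,456),8)]:
    P,Q=A(*a,z),A(*b,z);d=P-Q;print(n,P.round(1),Q.round(1),np.arctan2(d[1],d[0]).round(4),np.linalg.norm(d))
for n,a,b,z in [("zleg outer top",(61,65),(49,335),50),("ylegR",(211,78),(204,335),8),("zleg inner top",(88,68),(79,335),50)]:
    P,Q=B(*a,z),B(*b,z);d=P-Q;print(n,P.round(1),Q.round(1),np.arctan2(d[1],d[0]).round(4),np.linalg.norm(d))
w=get_image("wrist");cv2.imwrite("pics/w0.png",w["frame"]);s=telemetry.read_state()
print(w["fx"],w["cx"],w["cy"],w["origin"],w["orientation"],s["position"],s["ee_rot"],R.from_quat(s["ee_rot"]).as_matrix().round(3))
E
```

```text
plateL [ 703.1 -110.4    8. ] [ 515.7 -124.4    8. ] 0.0747 187.93243138861632
plateR [ 710.2 -200.     8. ] [ 521.6 -213.5    8. ] 0.0716 189.05727909508127
zleg outer top [596.5 306.7  50. ] [483.5 312.3  50. ] -0.0493 113.1522019041848
ylegR [594.6 253.7   8. ] [483.4 257.8   8. ] -0.036 111.27925932488299
zleg inner top [594.9 295.4  50. ] [483.1 299.8  50. ] -0.0393 111.86129550415168
309.70691628693146 323.85012882328743 198.11757312549898 [  82.46173781 -623.56655559  372.74300016] [0.6122757  0.77912786 0.10567659 0.08313067] [ 147.86010151 -607.23574557  253.30821596] [ 6.17835694e-01  7.86307227e-01 -2.08666889e-06 -3.64927083e-06] [[-0.237  0.972 -0.   ]
 [ 0.972  0.237  0.   ]
 [ 0.    -0.    -1.   ]]
```

View pics/w0.png

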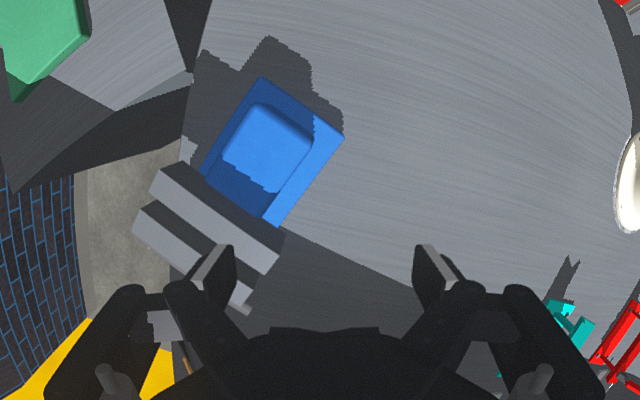

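The wrist view shows only the blue tray and the fingers. From the top image, rest yaw is about 0.073 with its centre near (612,-162), and the offcut's long axis is about -0.04. Next I'll move over the rest to look closer.

>>> {"name": "apply_moves", "arguments": {
  "steps": [
    {"hand": 1,"xyz": [33.7,50.6,-4.7],"delta_rot": [0,0,0.27]},
    {"hand": 1,"xyz": [33.7,50.6,-4.7],"delta_rot": [0,0,0.27]},
    {"hand": 1,"xyz": [33.7,50.6,-4.7],"delta_rot": [0,0,0.27]},
    {"hand": 1,"xyz": [33.7,50.6,-4.7],"delta_rot": [0,0,0.27]},
    {"hand": 1,"xyz": [33.7,50.6,-4.7],"delta_rot": [0,0,0.27]},
    {"hand": 1,"xyz": [33.7,50.6,-4.7],"delta_rot": [0,0,0.27]},
    {"hand": 1,"xyz": [33.7,50.6,-4.7],"delta_rot": [0,0,0.27]},
    {"hand": 1,"xyz": [33.7,50.6,-4.7],"delta_rot": [0,0,0.27]},
    {"hand": 1,"xyz": [33.7,50.6,-4.7],"delta_rot": [0,0,0.27]},
    {"hand": 1,"xyz": [33.7,50.6,-4.7],"delta_rot": [0,0,0.27]},
    {"hand": 1,"xyz": [33.7,50.6,-4.7],"delta_rot": [0,0,0.27]},
    {"hand": 1,"xyz": [33.7,50.6,-4.7],"delta_rot": [0,0,0.27]}
  ]
}}

```text
clock: 2.7
position: [483.7, -242.1, 292.1]
ee_rot: [0.718, 0.696, 0.0, 0.0]
contact_force: [0.1, 0.1, -0.1]
gripper_width: 85.5
```

>>> {"name": "apply_moves", "arguments": {
  "steps": [
    {"hand": 1,"xyz": [8.0,7.3,-0.8],"delta_rot": [0,0,0]},
    {"hand": 1,"xyz": [8.0,7.3,-0.8],"delta_rot": [0,0,0]},
    {"hand": 1,"xyz": [8.0,7.3,-0.8],"delta_rot": [0,0,0]},
    {"hand": 1,"xyz": [8.0,7.3,-0.8],"delta_rot": [0,0,0]},
    {"hand": 1,"xyz": [8.0,7.3,-0.8],"delta_rot": [0,0,0]},
    {"hand": 1,"xyz": [8.0,7.3,-0.8],"delta_rot": [0,0,0]}
  ]
}}

```text
clock: 3.2
position: [557.7, -166.3, 299.3]
ee_rot: [0.718, 0.696, -0.0, -0.0]
contact_force: [-0.0, -0.2, -0.1]
gripper_width: 85.3
```

```bash
python3 - <<'E'
import pickle
from h import *
from bench import telemetry,get_image,nets
w=get_image("wrist");w['fish']=1;pickle.dump(w,open("w1.pkl","wb"));cv2.imwrite("pics/w1.png",w["frame"]);s=telemetry.read_state()
print(s["clock"],s["position"],s["ee_rot"],s["joints"].round(3),w["origin"])
for l in ["v_mid","stop","rest"]:
    print(l,[(np.round(d["xyz"],1),round(d["confidence"],2)) for d in nets.pinpoint(w,l)])
E
```

```text
3.25 [ 557.46783166 -166.73848699  299.46095145] [ 7.18289493e-01  6.95744312e-01 -1.70923861e-04 -1.61213625e-04] [-0.012  0.283 -0.025  0.    -1.263 -1.59 ] [ 490.57011491 -164.53221519  418.78009865]
v_mid [(array([354.8, 211.6,  69.2]), 0.97), (array([ 608.7, -155.5,   69.3]), 0.77), (array([ 362.9, -128.7,   69.9]), 0.67), (array([542.3, 309.5,   2.3]), 0.44)]
stop [(array([411.1, 194.2,  68.7]), 0.93), (array([ 426.9, -129.6,   70.3]), 0.9), (array([ 670.1, -153.5,   68.9]), 0.83)]
rest [(array([ 365.8, -126.3,    3.1]), 0.91), (array([ 613.7, -154.4,   -0.9]), 0.89)]
```

View pics/w1.png

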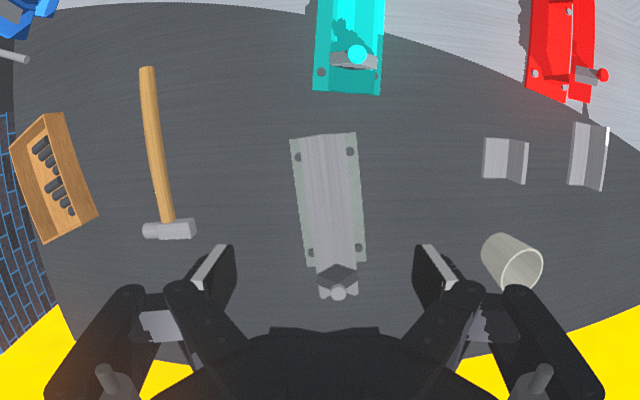

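The wrist view shows the rest at (328,210) with the stop at (338,280). I'll zoom in there.

```bash
python3 - <<'E'
import pickle
from h import *
w=pickle.load(open("w1.pkl","rb"));f=w["frame"]
a=cv2.resize(f[120:310,280:380],None,fx=6,fy=6,interpolation=cv2.INTER_CUBIC)
a=cv2.convertScaleAbs(a,alpha=1.6,beta=-60)
cv2.imwrite("pics/w1a.png",a[:600]);cv2.imwrite("pics/w1b.png",a[600:])
E
```

```text
(no output)
```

View pics/w1a.png

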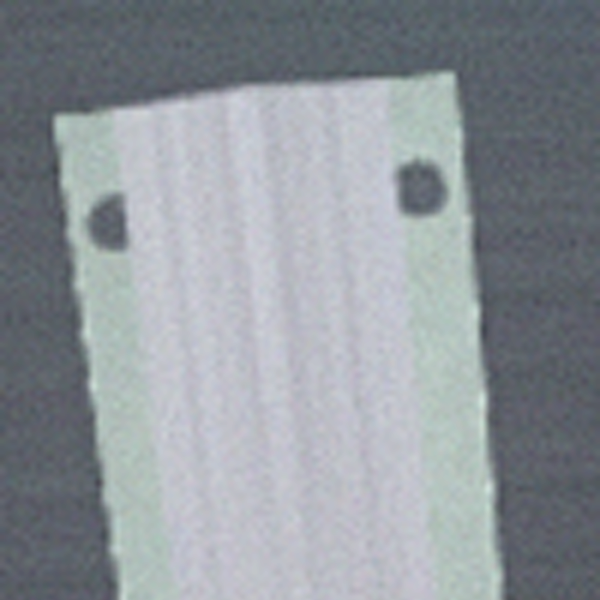

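View pics/w1b.png

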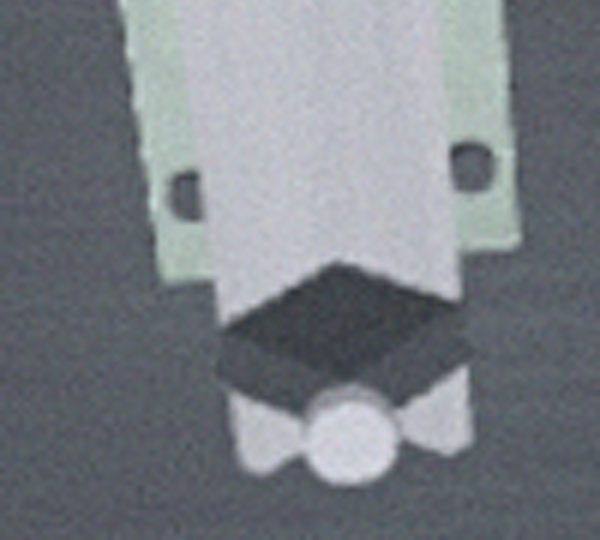

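```bash
python3 - <<'E'
import pickle
from h import *
w=pickle.load(open("w1.pkl","rb"))
A=lambda x,y,z:at_z(w,280+(x+.5)/6-.5,120+(y+.5)/6-.5,z)
def rep(n,a,b,z):
    P,Q=A(*a,z),A(*b,z);d=Q-P;print(n,P.round(1),Q.round(1),np.arctan2(d[1],d[0]).round(4),np.linalg.norm(d).round(1))
rep("V outer L(-y)",(117,110),(217,600+310),84.85)
rep("V outer R(+y)",(388,84),(460,600+290),84.85)
rep("plate -y",(55,115),(160,880),8)
rep("plate +y",(455,72),(521,847),8)
print("stop corner",A(340,862,70), "back end corner",A(238,88,70))
E
```

```text
V outer L(-y) [ 514.6 -192.    84.9] [ 674.9 -180.2   84.9] 0.0734 160.7
V outer R(+y) [ 511.4 -143.3   84.9] [ 672.1 -130.7   84.9] 0.0783 161.1
plate -y [ 520.6 -212.2    8. ] [ 708.4 -197.7    8. ] 0.0771 188.3
plate +y [ 513.8 -123.6    8. ] [ 702.4 -107.8    8. ] 0.0833 189.2
stop corner [ 672.30231165 -154.63805656   70.        ] back end corner [ 512.33127998 -170.44996693   70.        ]
```

>>> {"name": "apply_moves", "arguments": {
  "steps": [
    {"hand": 1,"xyz": [46.9,-5.3,5],"delta_rot": [0,0,0]},
    {"hand": 1,"xyz": [46.9,-5.3,5],"delta_rot": [0,0,0]},
    {"hand": 1,"xyz": [46.9,-5.3,5],"delta_rot": [0,0,0]},
    {"hand": 1,"xyz": [46.9,-5.3,5],"delta_rot": [0,0,0]},
    {"hand": 1,"xyz": [46.9,-5.3,5],"delta_rot": [0,0,0]},
    {"hand": 1,"xyz": [46.9,-5.3,5],"delta_rot": [0,0,0]},
    {"hand": 1,"xyz": [46.9,-5.3,5],"delta_rot": [0,0,0]},
    {"hand": 1,"xyz": [46.9,-5.3,5],"delta_rot": [0,0,0]},
    {"hand": 1,"xyz": [46.9,-5.3,5],"delta_rot": [0,0,0]},
    {"hand": 1,"xyz": [46.9,-5.3,5],"delta_rot": [0,0,0]},
    {"hand": 1,"xyz": [46.9,-5.3,5],"delta_rot": [0,0,0]},
    {"hand": 1,"xyz": [46.9,-5.3,5],"delta_rot": [0,0,0]}
  ]
}}

```text
clock: 4.4
position: [519.2, 307.6, 248.8]
ee_rot: [0.717, 0.697, 0.0, -0.0]
contact_force: [-0.1, 0.6, -0.7]
gripper_width: 85.1
```

```bash
python3 - <<'E'
import pickle
from h import *
from bench import telemetry,get_image,nets
w=get_image("wrist");w['fish']=1;pickle.dump(w,open("w2.pkl","wb"));cv2.imwrite("pics/w2.png",w["frame"]);s=telemetry.read_state()
print(s["clock"],s["position"],s["ee_rot"],s["joints"].round(3),w["origin"])
for l in ["offcut","short_offcut"]:
    print(l,[(np.round(d["xyz"],1),round(d["confidence"],2)) for d in nets.pinpoint(w,l)])
u,v=proj(w,[540,303,30]).astype(int);print(u,v)
a=cv2.resize(w["frame"][max(0,v-65):v+65,max(0,u-65):u+65],None,fx=4.5,fy=4.5,interpolation=cv2.INTER_CUBIC)
cv2.imwrite("pics/w2a.png",cv2.convertScaleAbs(a,alpha=1.5,beta=-50));print(max(0,v-65),max(0,u-65))
E
```

```text
4.45 [519.24965879 308.4295346  248.3259298 ] [ 7.16799753e-01  6.97279053e-01  3.11949837e-05 -1.87094658e-04] [ 0.804  0.352 -0.054 -0.    -1.164 -2.402] [451.91442582 309.17558245 368.20217503]
offcut [(array([539.5, 309.7,   2.4]), 0.85), (array([ 667.4, -157.3,   70.9]), 0.61)]
short_offcut [(array([553.3, 118.9,  -4.1]), 0.87), (array([ 669.1, -153.8,   68.6]), 0.58)]
320 193
128 255
```

View pics/w2.png

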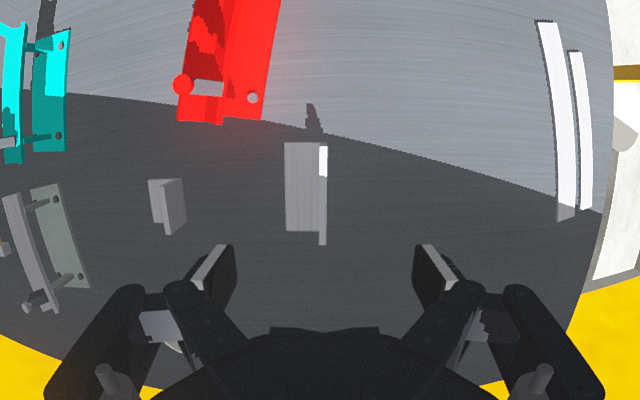

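View pics/w2a.png

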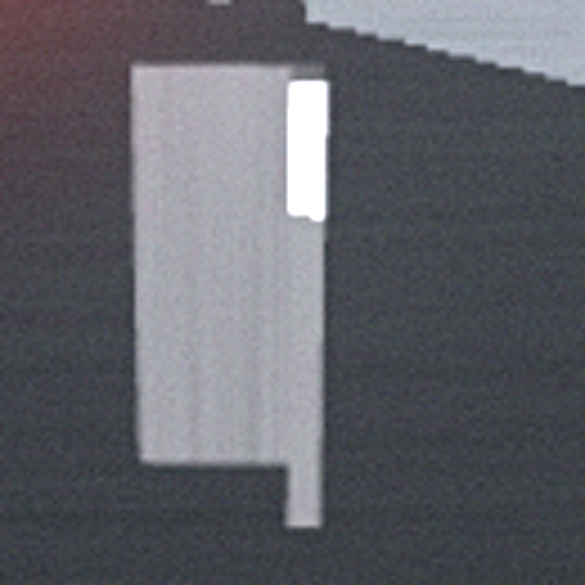

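```bash
python3 - <<'E'
import pickle
from h import *
w=pickle.load(open("w2.pkl","rb"))
A=lambda x,y,z:at_z(w,255+(x+.5)/4.5-.5,128+(y+.5)/4.5-.5,z)
def rep(n,a,b,z):
    P,Q=A(*a,z),A(*b,z);d=Q-P;print(n,P.round(1),Q.round(1),np.arctan2(d[1],d[0]).round(4),np.linalg.norm(d).round(1))
rep("zleg outer",(328.5,80),(323,527),50)
rep("zleg inner",(287.5,80),(285.5,527),50)
rep("yleg edge",(131.5,65),(140.5,464),8)
from bench import telemetry
print(R.from_quat(telemetry.read_state()["ee_rot"]).as_matrix().round(4))
E
```

```text
zleg outer [483.8 312.2  50. ] [594.1 308.   50. ] -0.0381 110.4
zleg inner [483.5 302.8  50. ] [593.9 298.7  50. ] -0.0379 110.4
yleg edge [482.2 261.7   8. ] [592.5 257.5   8. ] -0.0376 110.3
[[ 3.010e-02  9.995e-01 -8.000e-04]
 [ 9.995e-01 -3.010e-02 -8.000e-04]
 [-8.000e-04 -7.000e-04 -1.000e+00]]
```

Offcut pose is now consistent: yaw -0.038, length 110.4, centre (538.5, about 310), upright-leg midline y≈305.4. I'll descend onto the upright leg.

>>> {"name": "apply_moves", "arguments": {
  "steps": [
    {"hand": 1,"xyz": [-0.25,1.58,2],"delta_rot": [0,0,0.008]},
    {"hand": 1,"xyz": [-0.25,1.58,6],"delta_rot": [0,0,0.008]},
    {"hand": 1,"xyz": [-0.25,1.58,10],"delta_rot": [0,0,0.008]},
    {"hand": 1,"xyz": [-0.25,1.58,13],"delta_rot": [0,0,0.008]},
    {"hand": 1,"xyz": [-0.25,1.58,15],"delta_rot": [0,0,0.008]},
    {"hand": 1,"xyz": [-0.25,1.58,16.5],"delta_rot": [0,0,0.008]},
    {"hand": 1,"xyz": [-0.25,1.58,17.5],"delta_rot": [0,0,0.008]},
    {"hand": 1,"xyz": [-0.25,1.58,18.3],"delta_rot": [0,0,0.008]},
    {"hand": 1,"xyz": [-0.25,1.58,19.2],"delta_rot": [0,0,0.008]},
    {"hand": 1,"xyz": [-0.25,1.58,19.2],"delta_rot": [0,0,0.008]},
    {"hand": 1,"xyz": [-0.25,1.58,19.2],"delta_rot": [0,0,0.008]}
  ]
}}

```text
clock: 5.47
position: [535.8, 301.0, 57.9]
ee_rot: [0.721, 0.693, 0.0, 0.0]
contact_force: [-0.1, 0.3, -0.2]
gripper_width: 85.2
```

```bash
python3 - <<'E'
from h import *
from bench import telemetry,get_image,arm
w=get_image("wrist");cv2.imwrite("pics/w3.png",w["frame"]);s=telemetry.read_state()
print(arm.nose_length,s["clock"],s["position"],s["ee_rot"],s["contact_force"])
E
```

```text
22.0 5.5167 [535.98665276 301.36321802  58.34015923] [7.20800049e-01 6.93142639e-01 7.45344329e-04 1.28157088e-04] [ 0.12502979 -0.28094145 -0.26335032]
```

View pics/w3.png

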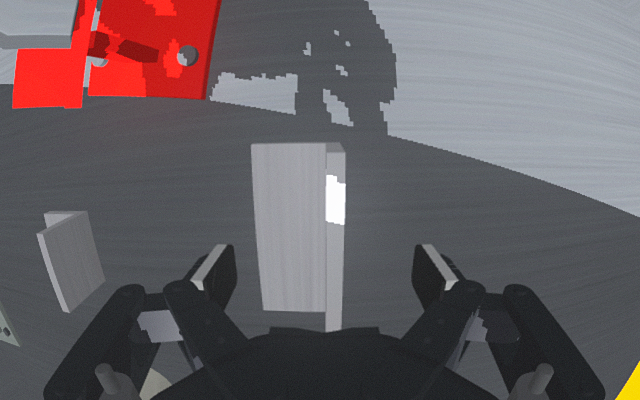

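The leg's midline is at u≈336 and the jaw middle at about 325, so I'll shift +4 mm, go 2 mm lower and close.

>>> {"name": "apply_moves", "arguments": {
  "steps": [
    {"hand": 1,"xyz": [0.4,0,0.2],"delta_rot": [0,0,0]},
    {"hand": 1,"xyz": [0.4,0,0.2],"delta_rot": [0,0,0]},
    {"hand": 0,"xyz": [0.4,0,0.2],"delta_rot": [0,0,0]},
    {"hand": 0,"xyz": [0.4,0,0.2],"delta_rot": [0,0,0]},
    {"hand": 0,"xyz": [0.4,0,0.2],"delta_rot": [0,0,0]},
    {"hand": 0,"xyz": [0.4,0,0.2],"delta_rot": [0,0,0]},
    {"hand": 0,"xyz": [0.4,0,0.2],"delta_rot": [0,0,0]},
    {"hand": 0,"xyz": [0.4,0,0.2],"delta_rot": [0,0,0]},
    {"hand": 0,"xyz": [0.4,0,0.2],"delta_rot": [0,0,0]},
    {"hand": 0,"xyz": [0.4,0,0.2],"delta_rot": [0,0,0]},
    {"hand": 0,"xyz": [0.4,0,0.2],"delta_rot": [0,0,0]},
    {"hand": 0,"xyz": [0.4,0,0.2],"delta_rot": [0,0,0]}
  ]
}}

```text
clock: 6.52
position: [535.8, 305.4, 55.7]
ee_rot: [0.721, 0.693, 0.0, 0.0]
contact_force: [-0.4, 1.3, 1.6]
gripper_width: 6.4
```

```bash
python3 - <<'E'
from h import *
from bench import telemetry,get_image,arm
w=get_image("wrist");cv2.imwrite("pics/w4.png",w["frame"]);s=telemetry.read_state()
print(s["clock"],s["position"],s["ee_rot"],s["contact_force"],s["gripper_width"])
E
```

```text
6.5667 [535.77174432 305.39986768  55.70501417] [7.20801785e-01 6.93141184e-01 2.93364233e-04 1.35881471e-05] [-0.37685658  0.44023563  1.7158256 ] 6.2139942620844355
```

View pics/w4.png

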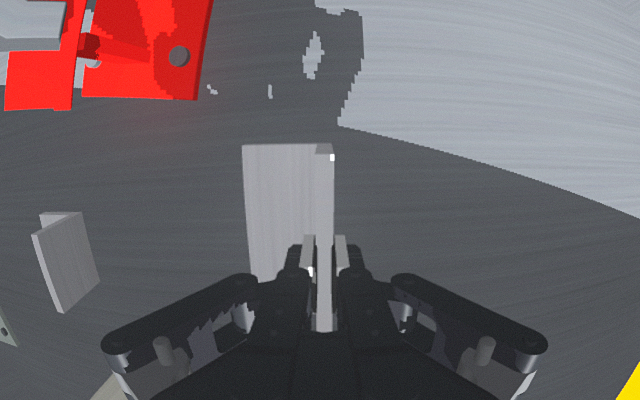

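The leg is held between the pads (u 300–345). Computing the tilt and transfer targets next.

```bash
cat >> h.py <<'E'
from bench import telemetry
YAW=0.077
def target_R(yaw=YAW):
    c,s=np.cos(yaw),np.sin(yaw);Z=R.from_euler('z',yaw)
    q=np.sqrt(.5)
    return R.from_matrix(Z.as_matrix()@np.array([[0,1,0],[q,0,-q],[-q,0,-q]]))
def tcp_for(heel,zt=55.7,xt=4.,yt=2.7,yaw=YAW):
    M=target_R(yaw).as_matrix();return np.array(heel)-M@np.array([xt,yt,zt])
def delta(pos,Rt=None):
    s=telemetry.read_state();Rn=R.from_quat(s["ee_rot"]);d=Rn.inv().apply(np.array(pos)-s["position"])/10
    r=(Rn.inv()*(Rt if Rt is not None else target_R())).as_rotvec()
    return d.round(3),r.round(4)
E
python3 - <<'E'
from h import *
e=np.array([np.cos(YAW),np.sin(YAW),0])
final=np.array([672.3,-155.2,70])-55*e
print(final,tcp_for(final))
pre=final-20*e+[0,0,100]
print("pre",tcp_for(pre),delta(tcp_for(pre)))
E
```

```text
[ 617.46296696 -159.43081635   70.        ] [ 611.95882655 -123.18941133  112.21427484]
pre [ 592.01808727 -124.72789     212.21427484] (array([-42.754,   7.309, -15.665]), array([-0.0452, -0.7849, -0.1103]))
```

>>> {"name": "apply_moves", "arguments": {
  "steps": [
    {"hand": 0,"xyz": [0,0,-2],"delta_rot": [0,0,0]},
    {"hand": 0,"xyz": [0,0,-5],"delta_rot": [0,0,0]},
    {"hand": 0,"xyz": [0,0,-8],"delta_rot": [0,0,0]},
    {"hand": 0,"xyz": [0,0,-11],"delta_rot": [0,0,0]},
    {"hand": 0,"xyz": [0,0,-14],"delta_rot": [0,0,0]},
    {"hand": 0,"xyz": [-2,0.3,-15.7],"delta_rot": [0,0,0]},
    {"hand": 0,"xyz": [-5,0.9,-15.7],"delta_rot": [0,0,0]},
    {"hand": 0,"xyz": [-8,1.4,-15.7],"delta_rot": [0,0,0]},
    {"hand": 0,"xyz": [-11,1.9,-15.7],"delta_rot": [0,0,0]},
    {"hand": 0,"xyz": [-14,2.4,-15.7],"delta_rot": [0,0,0]},
    {"hand": 0,"xyz": [-17,2.9,-15.7],"delta_rot": [0,0,0]},
    {"hand": 0,"xyz": [-20,3.4,-15.7],"delta_rot": [0,0,0]}
  ]
}}

```text
clock: 7.57
position: [559.9, 102.1, 210.1]
ee_rot: [0.721, 0.693, -0.002, -0.002]
contact_force: [0.2, 0.1, -5.3]
gripper_width: 5.9
```

>>> {"name": "apply_moves", "arguments": {
  "steps": [
    {"hand": 0,"xyz": [-3,0.5,0],"delta_rot": [-0.004,-0.08,-0.011]},
    {"hand": 0,"xyz": [-6,1,0],"delta_rot": [-0.008,-0.16,-0.022]},
    {"hand": 0,"xyz": [-9,1.5,0],"delta_rot": [-0.014,-0.24,-0.033]},
    {"hand": 0,"xyz": [-12,2,0],"delta_rot": [-0.018,-0.32,-0.044]},
    {"hand": 0,"xyz": [-15,2.5,0],"delta_rot": [-0.023,-0.4,-0.056]},
    {"hand": 0,"xyz": [-18,3.1,0],"delta_rot": [-0.028,-0.48,-0.067]},
    {"hand": 0,"xyz": [-20,3.5,0],"delta_rot": [-0.032,-0.56,-0.078]},
    {"hand": 0,"xyz": [-22,3.9,0],"delta_rot": [-0.037,-0.64,-0.09]},
    {"hand": 0,"xyz": [-22.75,3.9,0],"delta_rot": [-0.041,-0.72,-0.1]},
    {"hand": 0,"xyz": [-22.75,3.9,0],"delta_rot": [-0.045,-0.785,-0.11]},
    {"hand": 0,"xyz": [-22.75,3.9,0],"delta_rot": [-0.045,-0.785,-0.11]},
    {"hand": 0,"xyz": [-22.75,3.9,0],"delta_rot": [-0.045,-0.785,-0.11]}
  ]
}}

```text
clock: 8.57
position: [590.7, -124.9, 210.0]
ee_rot: [0.628, 0.679, -0.261, 0.278]
contact_force: [0.8, -0.7, -6.0]
gripper_width: 6.3
```

```bash
python3 - <<'E'
from h import *
from bench import get_image
for n in ["scene","wrist"]:
    w=get_image(n);cv2.imwrite(f"pics/{n}5.png",w["frame"] if n=="wrist" else cv2.resize(w["frame"][120:300,160:460],None,fx=2.6,fy=2.6,interpolation=cv2.INTER_CUBIC))
s=telemetry.read_state()
print(s["clock"],s["position"],s["ee_rot"],s["joints"].round(3),s["contact_force"],s["gripper_width"])
print(delta([592.0,-124.7,212.2]))
E
```

```text
8.6667 [ 591.84483808 -124.58351217  211.94531913] [ 0.62815997  0.67805516 -0.25956159  0.27979284] [ 0.288  0.411 -0.543  0.915 -1.056 -2.434] [ 0.15462132  0.22877823 -4.95199303] 6.832426125774492
(array([-0.027,  0.015, -0.009]), array([-0.0009, -0.0022, -0.0003]))
```

View pics/scene5.png

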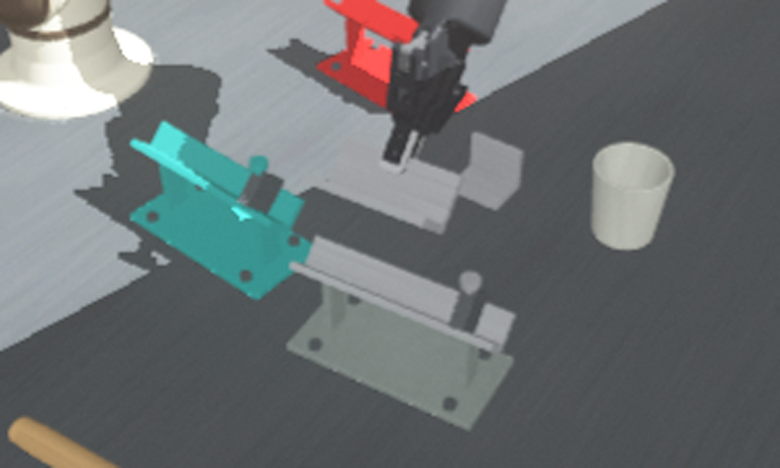

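View pics/wrist5.png

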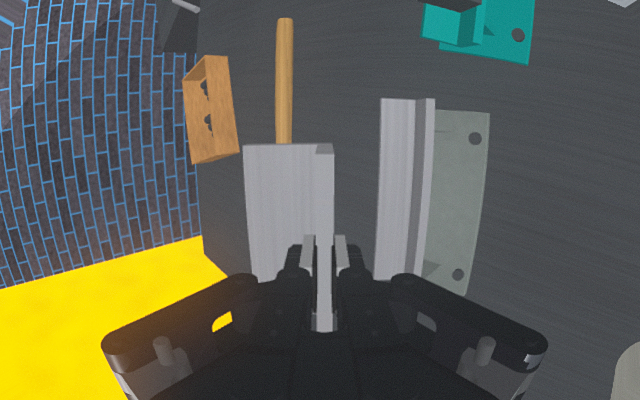

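The scene shows the offcut held tilted heel-down above the rest, and the orientation error is 0.002 rad. Now down 80 mm.

>>> {"name": "apply_moves", "arguments": {
  "steps": [
    {"hand": 0,"xyz": [0.8,0,0.8],"delta_rot": [0,-0.002,0]},
    {"hand": 0,"xyz": [2,0,2],"delta_rot": [0,-0.002,0]},
    {"hand": 0,"xyz": [3.3,0,3.3],"delta_rot": [0,-0.002,0]},
    {"hand": 0,"xyz": [4.4,0,4.4],"delta_rot": [0,-0.002,0]},
    {"hand": 0,"xyz": [5.2,0,5.2],"delta_rot": [0,-0.002,0]},
    {"hand": 0,"xyz": [5.65,0,5.65],"delta_rot": [0,-0.002,0]},
    {"hand": 0,"xyz": [5.65,0,5.65],"delta_rot": [0,-0.002,0]},
    {"hand": 0,"xyz": [5.65,0,5.65],"delta_rot": [0,-0.002,0]},
    {"hand": 0,"xyz": [5.65,0,5.65],"delta_rot": [0,-0.002,0]}
  ]
}}

```text
clock: 9.42
position: [592.6, -124.6, 133.7]
ee_rot: [0.628, 0.677, -0.26, 0.282]
contact_force: [0.3, 0.7, -6.3]
gripper_width: 6.4
```

```bash
python3 - <<'E'
from h import *
from bench import get_image
for n in ["scene","wrist"]:
    w=get_image(n);cv2.imwrite(f"pics/{n}6.png",w["frame"] if n=="wrist" else cv2.resize(w["frame"][180:300,250:380],None,fx=5,fy=5,interpolation=cv2.INTER_CUBIC))
s=telemetry.read_state()
print(s["clock"],s["position"],s["contact_force"],s["wrist_torque"],s["gripper_width"])
print(delta([592.0,-124.7,132.2]))
E
```

```text
9.5167 [ 592.41282871 -124.59868507  133.64724846] [-0.46027986 -0.10766517 -6.18054802] [ 2.8474935   0.27939019 -0.04892886] 6.2044984110352654
(array([ 0.098, -0.042,  0.107]), array([ 0.0011,  0.0019, -0.0013]))
```

View pics/scene6.png

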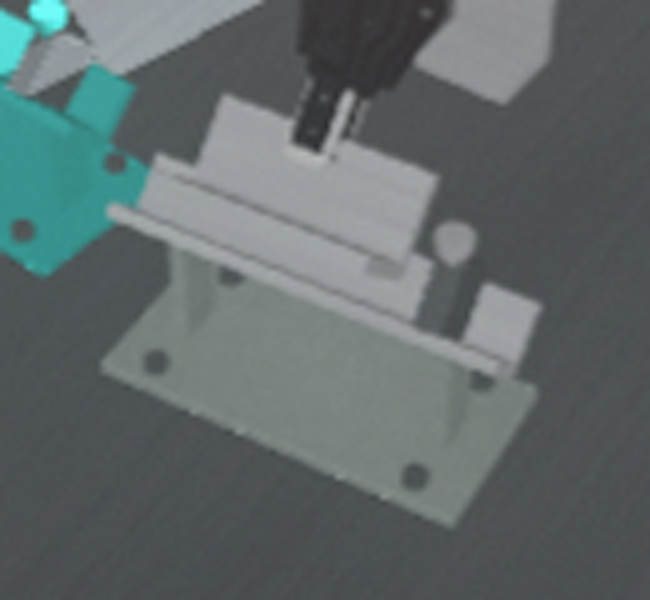

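View pics/wrist6.png

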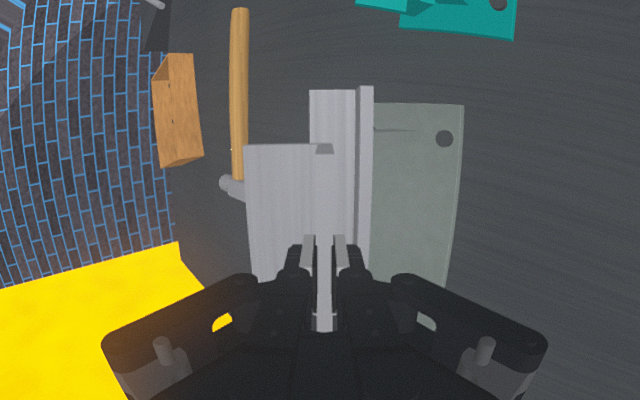

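>>> {"name": "apply_moves", "arguments": {
  "steps": [
    {"hand": 0,"xyz": [0.3,0,0.3],"delta_rot": [0,0,0]},
    {"hand": 0,"xyz": [0.6,0,0.6],"delta_rot": [0,0,0]},
    {"hand": 0,"xyz": [0.9,0,0.9],"delta_rot": [0,0,0]},
    {"hand": 0,"xyz": [1.1,0,1.1],"delta_rot": [0,0,0]},
    {"hand": 0,"xyz": [1.2,0,1.2],"delta_rot": [0,0,0]},
    {"hand": 0,"xyz": [1.2,0,1.2],"delta_rot": [0,0,0]},
    {"hand": 0,"xyz": [1.2,0,1.2],"delta_rot": [0,0,0]}
  ]
}}

```text
clock: 10.1
position: [591.7, -125.0, 115.5]
ee_rot: [0.627, 0.678, -0.261, 0.281]
contact_force: [0.6, 0.2, -5.8]
gripper_width: 6.4
```

```bash
cat > st.py <<'E'
from h import *
s=telemetry.read_state()
print(s["clock"],s["position"].round(2),"F",s["contact_force"].round(2),"M",s["wrist_torque"].round(3),s["gripper_width"])
f=tcp_for([617.46,-159.43,70]);print("to final:",delta(f),"world",(f-s["position"]).round(2))
E
python3 st.py
```

```text
10.1 [ 591.75 -124.99  115.5 ] F [ 0.63  0.23 -5.8 ] M [ 2.717  0.21  -0.014] 6.40364014473149
to final: (array([0.25 , 2.029, 0.213]), array([-0.0009,  0.0026,  0.0003])) world [20.21  1.8  -3.29]
```

>>> {"name": "apply_moves", "arguments": {
  "steps": [
    {"hand": 0,"xyz": [0.07,0,0.07],"delta_rot": [0,0,0]},
    {"hand": 0,"xyz": [0.14,0,0.14],"delta_rot": [0,0,0]},
    {"hand": 0,"xyz": [0.2,0,0.2],"delta_rot": [0,0,0]},
    {"hand": 0,"xyz": [0.2,0,0.2],"delta_rot": [0,0,0]},
    {"hand": 0,"xyz": [0.2,0,0.2],"delta_rot": [0,0,0]}
  ]
}}

```text
clock: 10.52
position: [591.8, -124.9, 112.8]
ee_rot: [0.627, 0.678, -0.261, 0.281]
contact_force: [-0.2, -0.4, -5.9]
gripper_width: 6.5
```

```bash
python3 st.py
```

```text
10.5167 [ 591.75 -124.93  112.8 ] F [-0.25 -0.36 -5.93] M [ 2.788  0.258 -0.011] 6.519572760375861
to final: (array([0.054, 2.028, 0.027]), array([-0.0007,  0.0025,  0.0001])) world [20.2   1.74 -0.59]
```

>>> {"name": "apply_moves", "arguments": {
  "steps": [
    {"hand": 0,"xyz": [0.05,0,0.05],"delta_rot": [0,0,0]},
    {"hand": 0,"xyz": [0.1,0,0.1],"delta_rot": [0,0,0]},
    {"hand": 0,"xyz": [0.1,0,0.1],"delta_rot": [0,0,0]},
    {"hand": 0,"xyz": [0.1,0,0.1],"delta_rot": [0,0,0]}
  ]
}}

```text
clock: 10.85
position: [591.7, -125.0, 112.3]
ee_rot: [0.627, 0.677, -0.261, 0.282]
contact_force: [-3.6, 2.3, 0.6]
gripper_width: 6.2
```

```bash
python3 st.py
```

```text
10.85 [ 591.74 -125.03  112.27] F [-3.62  2.35  0.64] M [ 1.925  0.781 -0.532] 6.201016710591228
to final: (array([ 0.024,  2.03 , -0.017]), array([-0.0004,  0.004 , -0.0002])) world [20.22  1.84 -0.06]
```

Contact is at the expected height. Sliding towards the stop now, stopping 4 mm short of the estimate.

>>> {"name": "apply_moves", "arguments": {
  "steps": [
    {"hand": 0,"xyz": [-0.02,0.2,-0.02],"delta_rot": [0,0,0]},
    {"hand": 0,"xyz": [-0.02,0.5,-0.02],"delta_rot": [0,0,0]},
    {"hand": 0,"xyz": [-0.02,0.8,-0.02],"delta_rot": [0,0,0]},
    {"hand": 0,"xyz": [-0.02,1.1,-0.02],"delta_rot": [0,0,0]},
    {"hand": 0,"xyz": [-0.02,1.4,-0.02],"delta_rot": [0,0,0]},
    {"hand": 0,"xyz": [-0.02,1.6,-0.02],"delta_rot": [0,0,0]},
    {"hand": 0,"xyz": [-0.02,1.6,-0.02],"delta_rot": [0,0,0]},
    {"hand": 0,"xyz": [-0.02,1.6,-0.02],"delta_rot": [0,0,0]}
  ]
}}

```text
clock: 11.52
position: [607.1, -123.8, 112.3]
ee_rot: [0.627, 0.677, -0.262, 0.282]
contact_force: [-6.0, 3.4, 1.6]
gripper_width: 6.3
```

```bash
python3 st.py; python3 - <<'E'
from h import *
from bench import get_image
w=get_image("scene");cv2.imwrite("pics/scene7.png",cv2.resize(w["frame"][180:300,250:380],None,fx=5,fy=5,interpolation=cv2.INTER_CUBIC))
E
```

```text
11.5167 [ 607.15 -123.82  112.3 ] F [-5.99  3.38  1.6 ] M [ 2.038  1.118 -0.892] 6.335201947726681
to final: (array([ 0.024,  0.484, -0.014]), array([-0.0014,  0.004 ,  0.0001])) world [ 4.81  0.63 -0.08]
```

View pics/scene7.png

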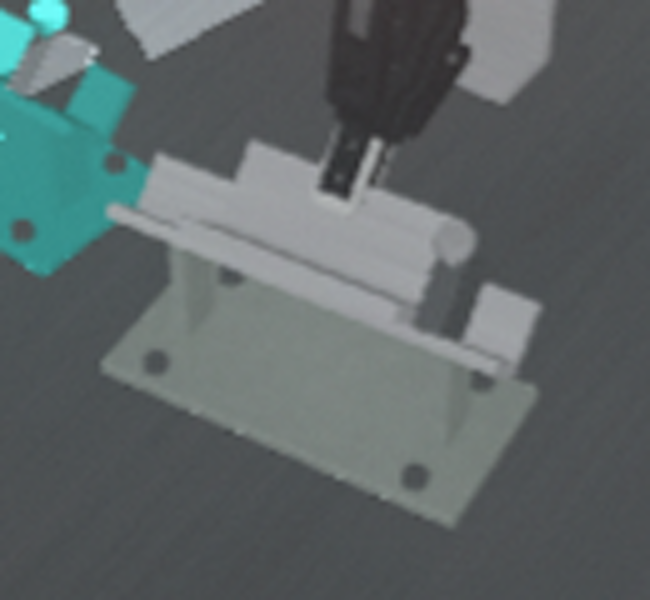

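>>> {"name": "apply_moves", "arguments": {
  "steps": [
    {"hand": 0,"xyz": [-0.01,0.05,-0.04],"delta_rot": [0,0,0]},
    {"hand": 0,"xyz": [-0.01,0.1,-0.04],"delta_rot": [0,0,0]},
    {"hand": 0,"xyz": [-0.01,0.15,-0.04],"delta_rot": [0,0,0]},
    {"hand": 0,"xyz": [-0.01,0.2,-0.04],"delta_rot": [0,0,0]},
    {"hand": 0,"xyz": [-0.01,0.2,-0.04],"delta_rot": [0,0,0]},
    {"hand": 0,"xyz": [-0.01,0.2,-0.04],"delta_rot": [0,0,0]}
  ]
}}

```text
clock: 12.07
position: [608.7, -123.7, 112.3]
ee_rot: [0.627, 0.677, -0.262, 0.281]
contact_force: [-5.6, 3.6, 0.8]
gripper_width: 6.1
```

```bash
python3 st.py
```

```text
12.0667 [ 608.7  -123.66  112.33] F [-5.55  3.57  0.83] M [ 2.187  1.188 -0.959] 6.08934132766776
to final: (array([ 0.024,  0.329, -0.009]), array([-0.0023,  0.0038,  0.0002])) world [ 3.26  0.48 -0.11]
```

>>> {"name": "apply_moves", "arguments": {
  "steps": [
    {"hand": 0,"xyz": [-0.03,0,-0.04],"delta_rot": [0,0,0]},
    {"hand": 0,"xyz": [-0.03,0.05,-0.04],"delta_rot": [0,0,0]},
    {"hand": 0,"xyz": [-0.03,0.1,-0.04],"delta_rot": [0,0,0]},
    {"hand": 0,"xyz": [-0.03,0.1,-0.04],"delta_rot": [0,0,0]}
  ]
}}

```text
clock: 12.4
position: [610.5, -123.4, 112.4]
ee_rot: [0.627, 0.677, -0.261, 0.281]
contact_force: [-3.0, 0.5, -2.8]
gripper_width: 6.6
```

```bash
python3 st.py
```

```text
12.4 [ 610.5  -123.44  112.42] F [-3.04  0.51 -2.84] M [ 2.116  0.803 -0.524] 6.64101484481559
to final: (array([0.025, 0.147, 0.004]), array([-0.0014,  0.0027,  0.0001])) world [ 1.45  0.26 -0.21]
```

>>> {"name": "apply_moves", "arguments": {
  "steps": [
    {"hand": 0,"xyz": [0,0.05,0],"delta_rot": [0,0,0]},
    {"hand": 0,"xyz": [0,0.1,0],"delta_rot": [0,0,0]},
    {"hand": 0,"xyz": [0,0.1,0],"delta_rot": [0,0,0]},
    {"hand": 0,"xyz": [0,0.1,0],"delta_rot": [0,0,0]}
  ]
}}

```text
clock: 12.73
position: [610.6, -123.5, 112.4]
ee_rot: [0.627, 0.677, -0.262, 0.281]
contact_force: [-6.2, 2.1, -0.7]
gripper_width: 6.6
```

```bash
python3 st.py
```

```text
12.7333 [ 610.61 -123.48  112.38] F [-6.25  2.07 -0.72] M [ 2.226  1.35  -1.164] 6.557782332641829
to final: (array([ 0.025,  0.137, -0.002]), array([-0.0027,  0.0033,  0.0004])) world [ 1.35  0.29 -0.16]
```

>>> {"name": "apply_moves", "arguments": {
  "steps": [
    {"hand": 0,"xyz": [0,0.04,0],"delta_rot": [0,0,0]},
    {"hand": 0,"xyz": [0,0.07,0],"delta_rot": [0,0,0]},
    {"hand": 0,"xyz": [0,0.07,0],"delta_rot": [0,0,0]},
    {"hand": 0,"xyz": [0,0.07,0],"delta_rot": [0,0,0]}
  ]
}}

```text
clock: 13.07
position: [610.6, -123.5, 112.3]
ee_rot: [0.627, 0.677, -0.262, 0.281]
contact_force: [-8.9, 4.6, 0.2]
gripper_width: 6.4
```

```bash
python3 st.py;  python3 - <<'E'
from h import *
from bench import get_image
w=get_image("scene");cv2.imwrite("pics/scene8.png",cv2.resize(w["frame"][190:290,270:370],None,fx=6,fy=6,interpolation=cv2.INTER_CUBIC))
E
```

```text
13.0667 [ 610.64 -123.51  112.35] F [-8.87  4.57  0.23] M [ 2.377  1.848 -1.63 ] 6.447196257973263
to final: (array([ 0.024,  0.133, -0.007]), array([-0.0036,  0.0038,  0.0006])) world [ 1.31  0.32 -0.13]
```

View pics/scene8.png

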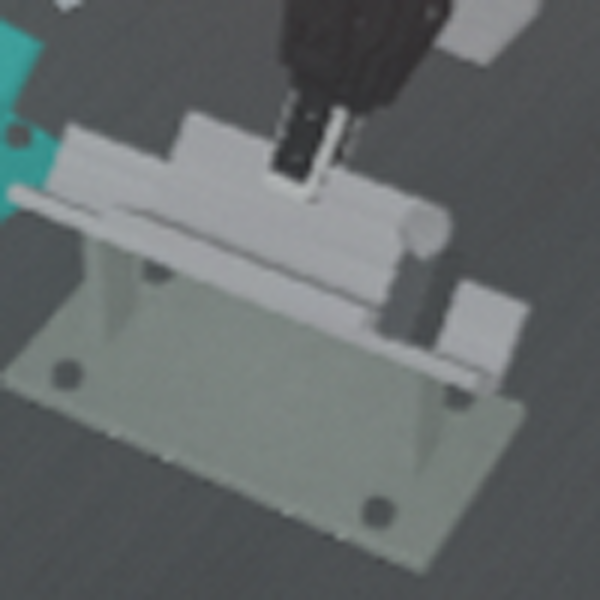

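>>> {"name": "apply_moves", "arguments": {
  "steps": [
    {"hand": 0,"xyz": [0,0.05,0],"delta_rot": [0,0,0]},
    {"hand": 0,"xyz": [0,0.05,0],"delta_rot": [0,0,0]},
    {"hand": 0,"xyz": [0,0.05,0],"delta_rot": [0,0,0]}
  ]
}}

```text
clock: 13.37
position: [610.7, -123.5, 112.3]
ee_rot: [0.627, 0.677, -0.263, 0.281]
contact_force: [-11.6, 6.3, 1.9]
gripper_width: 6.4
```

```bash
python3 st.py
```

```text
13.3667 [ 610.68 -123.47  112.33] F [-11.6    6.32   1.86] M [ 2.394  2.185 -2.035] 6.383956610841989
to final: (array([ 0.021,  0.129, -0.006]), array([-0.0043,  0.004 ,  0.0009])) world [ 1.27  0.28 -0.11]
```

>>> {"name": "apply_moves", "arguments": {
  "steps": [
    {"hand": 0,"xyz": [0.03,-0.05,0],"delta_rot": [0,0,0]},
    {"hand": 0,"xyz": [0.05,-0.1,0],"delta_rot": [0,0,0]},
    {"hand": 0,"xyz": [0.05,-0.1,0],"delta_rot": [0,0,0]},
    {"hand": 0,"xyz": [0.05,-0.1,0],"delta_rot": [0,0,0]}
  ]
}}

```text
clock: 13.7
position: [610.6, -123.5, 112.3]
ee_rot: [0.628, 0.677, -0.262, 0.281]
contact_force: [-7.3, 1.0, 0.2]
gripper_width: 6.2
```

```bash
python3 st.py
```

```text
13.7 [ 610.63 -123.47  112.32] F [-7.29  1.    0.22] M [ 1.919  1.433 -1.195] 6.172403476457926
to final: (array([ 0.02 ,  0.134, -0.005]), array([-0.0032,  0.0042,  0.0002])) world [ 1.32  0.28 -0.11]
```

Pressed lightly on the stop: the force built up to about 11 N with no further motion. Easing off and releasing.

>>> {"name": "apply_moves", "arguments": {
  "steps": [
    {"hand": 0.35,"xyz": [0,0,0],"delta_rot": [0,0,0]},
    {"hand": 0.35,"xyz": [0,0,0],"delta_rot": [0,0,0]},
    {"hand": 0.35,"xyz": [0,0,0],"delta_rot": [0,0,0]},
    {"hand": 0.35,"xyz": [0,0,0],"delta_rot": [0,0,0]},
    {"hand": 0.35,"xyz": [0,0,0],"delta_rot": [0,0,0]}
  ]
}}

```text
clock: 14.12
position: [612.5, -122.6, 112.7]
ee_rot: [0.627, 0.677, -0.261, 0.282]
contact_force: [0.3, 0.3, -0.4]
gripper_width: 30.1
```

```bash
python3 st.py;  python3 - <<'E'
from h import *
from bench import get_image
w=get_image("scene");cv2.imwrite("pics/scene9.png",cv2.resize(w["frame"][190:290,270:370],None,fx=6,fy=6,interpolation=cv2.INTER_CUBIC))
w=get_image("wrist");cv2.imwrite("pics/wrist9.png",w["frame"])
E
```

```text
14.1167 [ 612.52 -122.6   112.66] F [ 0.33  0.35 -0.4 ] M [1.402 0.14  0.011] 30.143325818501985
to final: (array([-0.007, -0.061,  0.07 ]), array([ 0.0005,  0.0025, -0.0006])) world [-0.56 -0.59 -0.45]
```

View pics/scene9.png

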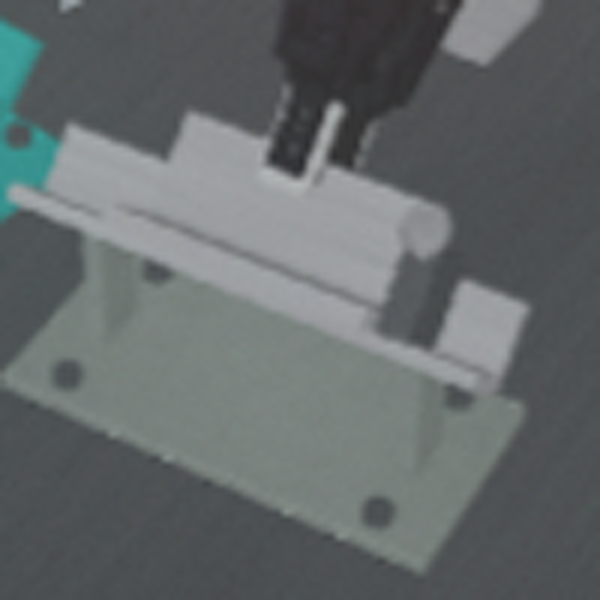

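View pics/wrist9.png

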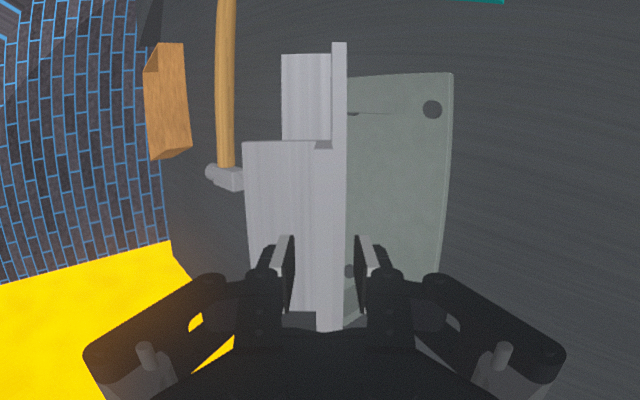

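The offcut stayed put after release, with its end at the stop. Backing out along the tool axis.

>>> {"name": "apply_moves", "arguments": {
  "steps": [
    {"hand": 0.35,"xyz": [0,0,-1],"delta_rot": [0,0,0]},
    {"hand": 0.35,"xyz": [0,0,-3],"delta_rot": [0,0,0]},
    {"hand": 0.35,"xyz": [0,0,-6],"delta_rot": [0,0,0]},
    {"hand": 0.35,"xyz": [0,-2,-9],"delta_rot": [0,0.1,0]},
    {"hand": 0.35,"xyz": [0,-4,-12],"delta_rot": [0,0.2,0]},
    {"hand": 0.35,"xyz": [0,-6,-15],"delta_rot": [0,0.3,0]},
    {"hand": 0.35,"xyz": [-3,-6,-16],"delta_rot": [0,0.4,0]},
    {"hand": 0.35,"xyz": [-6,-6,-16],"delta_rot": [0,0.5,0]},
    {"hand": 0.35,"xyz": [-9,-6,-16],"delta_rot": [0,0.6,0]},
    {"hand": 0.35,"xyz": [-12,-6,-16],"delta_rot": [0,0.7,0]},
    {"hand": 0.35,"xyz": [-14,-6,-16],"delta_rot": [0,0.785,0]},
    {"hand": 0.35,"xyz": [-14,-6,-16],"delta_rot": [0,0.785,0]}
  ]
}}

```text
clock: 15.22
position: [553.1, -116.0, 330.1]
ee_rot: [0.681, 0.732, 0.004, 0.004]
contact_force: [1.7, 0.1, 0.2]
gripper_width: 30.0
```

```bash
python3 - <<'E'
from h import *
import pickle
from bench import get_image,nets
s=telemetry.read_state();print(s["clock"],s["position"],s["ee_rot"])
w=get_image("wrist");w['fish']=1;pickle.dump(w,open("w10.pkl","wb"))
u,v=proj(w,[612,-160,80]).astype(int);print(u,v)
v0=max(0,v-75);u0=max(0,u-75);print(u0,v0)
a=cv2.resize(w["frame"][v0:v0+150,u0:u0+150],None,fx=4,fy=4,interpolation=cv2.INTER_CUBIC)
cv2.imwrite("pics/w10.png",cv2.convertScaleAbs(a,alpha=1.5,beta=-50))
t=get_image("top");cv2.imwrite("pics/top10.png",t["frame"])
for l in ["offcut","stop","short_offcut","hammer","tin"]:
    print(l,[(n,[(np.round(d["xyz"],1),round(d["confidence"],2)) for d in nets.pinpoint(p,l)]) for n,p in (("w",w),("t",t))])
E
```

```text
15.2167 [ 553.07244905 -115.95512151  330.12629737] [0.68118324 0.73209304 0.00378119 0.00385703]
286 211
211 136
offcut [('w', [(array([ 620.7, -158.9,   70.1]), 0.78)]), ('t', [])]
stop [('w', [(array([ 424.9, -130.8,   71.9]), 0.82), (array([409.7, 195.8,  69. ]), 0.7), (array([ 667.8, -149.6,   66.4]), 0.42)]), ('t', [(array([ 425.2, -135.2,   70.4]), 0.64), (array([408. , 196.4,  77.7]), 0.64)])]
short_offcut [('w', [(array([549.2, 120.8,  -2.5]), 0.74)]), ('t', [])]
hammer [('w', [(array([ 525.2, -411.7,    2.1]), 0.83)]), ('t', [(array([ 530.1, -411.1,    1.3]), 0.64)])]
tin [('w', [(array([701.7, 115.4,   2.2]), 0.92)]), ('t', [(array([703.5, 119.1,  -1.1]), 0.93)])]
```

View pics/w10.png

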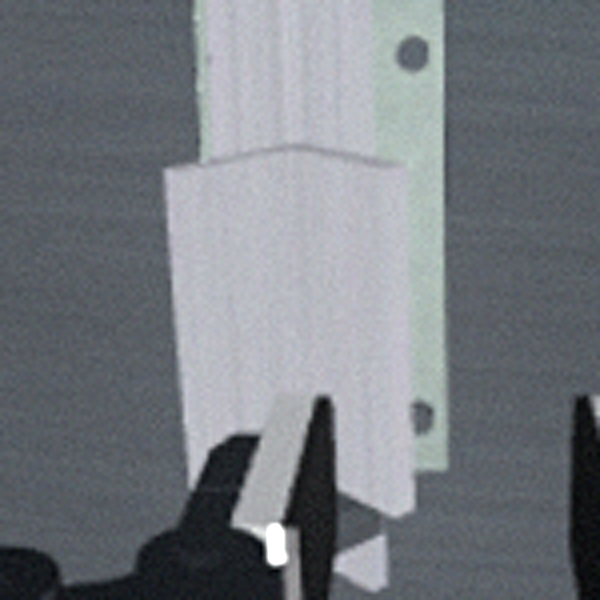

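View pics/top10.png

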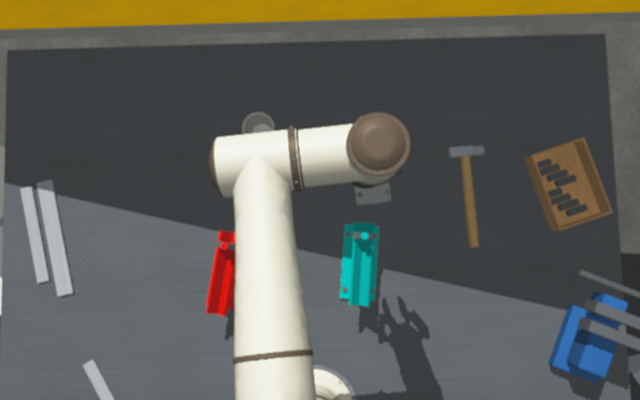

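The offcut is nested symmetrically, but a finger hides the stop. I'll back off 8 cm for a clear view of the end.

>>> {"name": "apply_moves", "arguments": {
  "steps": [
    {"hand": 0.35,"xyz": [-1,-2,0],"delta_rot": [0,0,0]},
    {"hand": 0.35,"xyz": [-2,-4,0],"delta_rot": [0,0,0]},
    {"hand": 0.35,"xyz": [-4,-6,0],"delta_rot": [0,0,0]},
    {"hand": 0.35,"xyz": [-4,-8,0],"delta_rot": [0,0,0]},
    {"hand": 0.35,"xyz": [-4,-8,0],"delta_rot": [0,0,0]},
    {"hand": 0.35,"xyz": [-4,-8,0],"delta_rot": [0,0,0]}
  ]
}}

```text
clock: 16.32
position: [473.8, -158.9, 325.0]
ee_rot: [0.68, 0.734, -0.001, 0.001]
contact_force: [0.8, -0.1, -0.1]
gripper_width: 29.9
```

```bash
python3 - <<'E'
from h import *
import pickle
from bench import get_image,nets
s=telemetry.read_state();print(s["clock"],s["position"])
w=get_image("wrist");w['fish']=1;pickle.dump(w,open("w11.pkl","wb"))
u,v=proj(w,[612,-160,80]).astype(int)
v0=max(0,v-75);u0=max(0,u-75);print(u0,v0)
a=cv2.resize(w["frame"][v0:v0+150,u0:u0+150],None,fx=4,fy=4,interpolation=cv2.INTER_CUBIC)
cv2.imwrite("pics/w11.png",cv2.convertScaleAbs(a,alpha=1.5,beta=-50))
t=get_image("scene");cv2.imwrite("pics/scene11.png",cv2.resize(t["frame"][190:290,270:370],None,fx=6,fy=6,interpolation=cv2.INTER_CUBIC))
E
```

```text
16.3167 [ 473.78518453 -158.91650758  325.02249238]
241 198
```

View pics/w11.png

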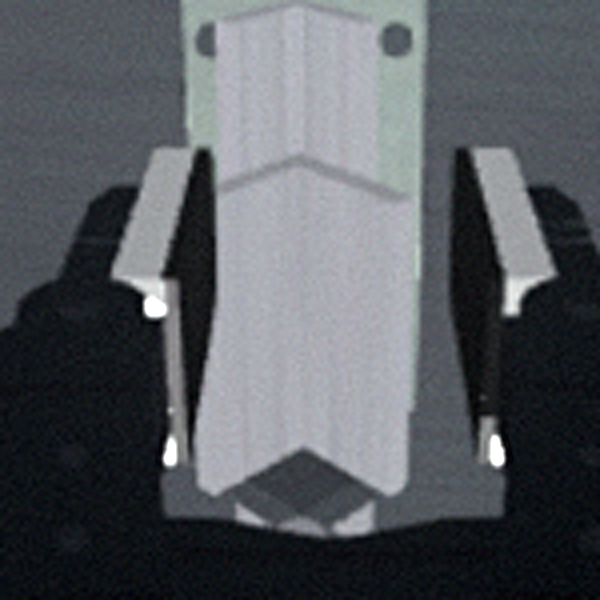

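View pics/scene11.png

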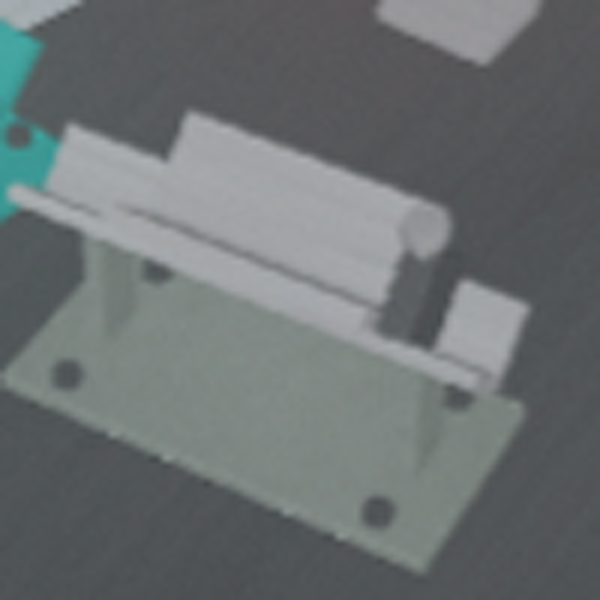

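```bash
python3 - <<'E'
import pickle
from h import *
w=pickle.load(open("w11.pkl","rb"))
A=lambda x,y,z:at_z(w,241+(x+.5)/4-.5,198+(y+.5)/4-.5,z)
e=np.array([np.cos(YAW),np.sin(YAW),0]);n=np.array([-e[1],e[0],0]);o=np.array([612,-160,0])
for nm,p in [("Vback",A(298,5,70)),("offback inner heel",A(301,154,81.3)),("off far inner heel",A(304,447,81.3)),
  ("back tip -y",A(218,190,105.4-2.8)),("back tip +y",A(404,197,105.4-2.8)),("far tip -y",A(212,496,102.6)),("far tip +y",A(392,496,102.6))]:
    d=p-o;print(nm,(d@e).round(1),(d@n).round(1))
s=telemetry.read_state();print(s["contact_force"],s["clock"])
E
```

```text
Vback -100.3 -0.5
offback inner heel -54.5 0.3
off far inner heel 59.5 0.1
back tip -y -51.4 -24.2
back tip +y -49.2 32.0
far tip -y 66.0 -31.2
far tip +y 65.4 30.7
[-0.00744063  0.01735764 -0.1117085 ] 16.4167
```

```bash
python3 -c "
from bench import workorder,telemetry
print(workorder.job_done()); print(telemetry.read_state()['clock'])"
```

```text
the job is handed in; nothing more can be done
None
the job is handed in; nothing more can be done
```

I nested the longer offcut in the grey V rest, slid it against the stop and handed the job in at about 16.4 s. I gripped it by its upright leg, tilted it 45° heel-down and lowered it until it touched at the expected height.

- **Pressing on the stop:** The force along the V rose to about 11.6 N, which includes some friction, and the offcut had stopped moving. I eased off to about 7 N before letting go. That is under the 18 N that shifts the stop, and the scene pictures show no visible shift.
- **End position:** The last wrist and scene pictures show it sitting centred in the V, with no visible gap at the stop. The heel is about 0.3 mm off the V's centre line. The gripper is clear and reads close to 0 N.
- **Checks that disagreed:**
  - From the final fisheye image the offcut measured 114 mm long, so positions from it are only good to a few mm. It put the offcut's end at 59.5 mm and the stop face at 60.5 mm. I relied on the felt contact and the view of the end to judge the gap.
  - The networks' stop position from that last approach was about 5 mm off with low confidence (0.42), so I ignored it.
- **Other things:** The short offcut, hammer and tin stayed within about 5 mm of their first positions as the networks reported them, which is within their error.

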